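# Assemble the test sieve stack on the shaker

### The arm

A 7-joint arm with a two-finger parallel gripper is mounted at the origin on a cart in front of the work surface, level with it; the furniture and walls round the work are solid. World frame = base frame: x ahead of the robot, y to its left, z up, the work surface at z = 0. Lengths are in m, angles in rad, forces in N, time in s.
With the tool pointing down it reaches from about 0.425 to 0.925 m from the base axis. Payload 6.8 kg.
Tool frame: the origin (TCP) lies at the very end of the fingers, on their centre line; the grasp point (between the pads) lies bot.tcp_to_grasp behind it (bot.tcp_to_grasp is the distance from the TCP to the grasp point, in m); z points along the fingers, y is the line along which they close (so a half turn about z gives the same grasp; the last joint's range is limited). The gripper opens to 85 mm and grips with 20 to 120 N. Pads are 22 mm wide; open, the fingers measure 114 mm over their backs; the gripper's body (76 mm by 85 mm) begins 54 mm behind the grasp point. The pads swing forward as they close: fully open they stand 13 mm farther back than shut.
Start: joints at [-1.354, 0.477, 0.022, 1.555, -0.011, 1.109, -0.083], TCP at [0.215, 0.64, 0.231] pointing down, gripper open.
Joint ranges: [-2.96, 2.96], [-0.34, 2.1], [-1.41, 1.46], [0.24, 2.44], [-1.37, 4.51], [0.17, 1.92], [-2.96, 2.96]. Speed limits (rad/s): [2.39, 2.39, 3.14, 3.14, 3.14, 3.14, 3.14].

### API

Orientations are given as a unit quaternion [w, x, y, z].
In Python, from station import bot gives the robot as it stands.
- The arm moves only by the tool servo_tool, never from a script. Its argument "motion" is a list that holds one entry, the list of rows, each a list of 7 numbers: the shift along the tool's x, y, z in m, then the turn, a rotation vector about the tool's x, y, z in units of 5 degrees (1.0 is 5 degrees), then the opening, from 0 (shut) to 1 (fully open). A call has 1 to 20 rows; each row is the pose to reach, as a shift and turn from the pose commanded when the call began, along the tool's axes at that moment; what a row does not reach only later rows make up. A row lasts 1/12 s, in which the tool goes at most 41.7 mm and 7.16 degrees, less where a joint would pass 70% of its speed; a pose out of reach is approached as far as the arm can. A call with a gripper value outside its range is refused whole. The fingers move at their own pace and stop on an object; "grip_force" is the grip in N (left out, the last holds). Time passes only in rows, so rows that repeat a pose let the fingers close. It gives the time, the measured TCP pose, the force, the opening and the grip force at its end, in the units of the state.
- bot.get_obs(): the state, without advancing time (a new reading comes with each control period).
- bot.read_camera(name): name is "side" or "top" or "wrist"; returns a dict with "img" (420x560x3 uint8, red, green, blue), "K" (3x3 intrinsics, pixels), "pose" (4x4, takes a point from camera to world coordinates). Camera axes: x right, y down, z forward; pixel columns grow to the right and rows downward; lengths in m; the calibration is good to about 2 mm. The wrist camera is an equidistant fisheye: a pixel r from the principal point sees the ray r / f radians off the axis. A picture is of the moment at which its call begins. There is no depth.
- bot.hand_in(): hands the job in; it is judged then, once.
The state is a dict: "t": time; "q": joint angles; "joint_vel": joint speeds; "joint_torque": joint torques, N m; "eef_pos": TCP position; "tool_rot": TCP orientation; "contact_force": force on the tool from outside, world axes, zero at the start; "torque": the same for the moment, N m; "gripper_width": opening from 0.0 (shut) to 1.0 (fully open); "grasp_force": force on a finger pad.
Only numpy, scipy, OpenCV 4.12 (cv2) and the standard library are available. Lean on these libraries where they do the work, as an engineer would, in place of code of your own. Each camera call takes 0.05 s, during which the arm holds its last target. There are 200 camera calls.

### The job

Build the sieve stack on the small shaker, ready for a grading run: the pan in the shaker's round seat, then the fine, the medium and the coarse sieve in that order, and the lid on top, each piece upright and nested fully home in the one below. Leave the tin, the brush and the stopwatch where they lie.

Things in the scene. Friction and masses are not known exactly. Their poses are not given: they have to be found in the camera images.
- shaker: Fixed sieve shaker: round white housing 148 mm across, grey control panel on its -x side (reaching 81 mm out, 46 mm high). On its axis, on an aluminium plate, a raised ring 77 mm across is the pan's seat: recess 63 mm wide, floor 60 mm and ring top 68 mm above the bench. Origin: on the axis at bench height; z up.
- pan: Collecting pan: plain steel cup, closed floor, no coloured ring; 60 mm across outside, 55 inside, 30 high, lower edge bevelled to 54. Stands upright; grip across the upper part. Fully seated, its origin is 60 mm above the shaker's origin. Origin: centre of the underside; z up its axis.
- sieve_fine: FINE (bronze gauze like a solid brown disc, blue ring on the rim) sieve. Steel frame, 60 mm outside, 55 inside, 30 high; its lowest 8 mm is a skirt of 52 mm (47 at the edge) that drops into the rim below until the frame rests on it: origin then 22 mm above that piece's. Grip across the upper frame. Origin: centre of the underside; z up its axis.
- sieve_medium: MEDIUM (steel mesh, 2.6 mm openings, yellow ring on the rim) sieve. Steel frame, 60 mm outside, 55 inside, 30 high; its lowest 8 mm is a skirt of 52 mm (47 at the edge) that drops into the rim below until the frame rests on it: origin then 22 mm above that piece's. Grip across the upper frame. Origin: centre of the underside; z up its axis.
- sieve_coarse: COARSE (thick steel wires, 6 mm openings, red ring on the rim) sieve. Steel frame, 60 mm outside, 55 inside, 30 high; its lowest 8 mm is a skirt of 52 mm (47 at the edge) that drops into the rim below until the frame rests on it: origin then 22 mm above that piece's. Grip across the upper frame. Origin: centre of the underside; z up its axis.
- lid: Lid: steel disc 60 mm across with a black knob. From its underside up: spigot 52 mm across (47 at its lower end) 0 to 6 mm, disc 6 to 10 mm, knob 20 mm thick 10 to 32 mm. Grip the knob. The spigot drops into a sieve's rim; fully home, the lid's origin is 24 mm above that sieve's. Origin: centre of the underside; z up its axis.
- nozzle_hose: Stiff black hose, fixed, 30 mm thick, arching over the bench (world x, y): its end lies at 0.39, -0.23; it climbs past 0.50, -0.10 (top 0.05 high), 0.54, -0.06 (0.10), 0.58, -0.07 (0.17), 0.64, -0.12 (0.19), stays so to 0.74, -0.25 and sinks to 0.90, -0.60. Pieces lie on either side of it: carry them over it. Its pose never changes.
- sample_tin: White round tin, 67 mm across, 33 mm high, lid closed. Origin: centre of the underside. A bystander: leave it where it lies.
- dust_brush: Flat dust brush with a wooden handle, 47 x 153 x 14 mm, lying flat, long side along its y. Origin: under its centre. A bystander: leave it where it lies.
- stopwatch: White round stopwatch lying on its back, 65 x 58 x 14 mm. Origin: under its centre. A bystander: leave it where it lies.
Mind the look-alikes: they are no part of the job. Leave any orange or turquoise look-alike of the pan alone. What is shaped like the sieve_coarse but pink is not meant.

How it is judged:
By the outcome, as a careful person would: the job done as asked, in the order asked, and still so for the second after the job is handed in, with the robot touching nothing.
It also fails if it takes over 131 s, if anything falls off the work surface, if the arm or the gripper's body presses on something with over 40 N, if the wrist force passes 120 N, or if a joint passes its speed limit or range.

## Working session

There is one attempt and no reset: what is moved stays moved. The work goes in short steps, Python scripts to look and compute and a tool call to move; the robot and the scene stay as the last step left them, time stands still between calls to the robot, and variables do not carry over. Pictures are saved under pics/ and viewed, at most 14 in all, crops included, and the job is handed in when it is done.

Besides the shell and the picture viewer there is one more tool, called after ">>>" as a command line: name --argument value ..., lists and objects as JSON in quotes. servo_tool: Moves the arm, as the interface text tells. Its arguments: {"type":"object","properties":{"motion":{"type":"array"},"grip_force":{"type":"number"}},"required":["motion"]}

```bash
mkdir -p pics; ls
python3 - <<'E'
from station import bot
import cv2
print(bot.get_obs(), bot.tcp_to_grasp)
for n in("top","side","wrist"):
    c=bot.read_camera(n); cv2.imwrite(f"pics/{n}0.png",c["img"][:,:,::-1]); print(n,c["K"].tolist(),c["pose"].round(4).tolist())
E
```

```text
pics
{'t': 0.0, 'q': array([-1.35408052,  0.47779073,  0.02231643,  1.55645543, -0.01148882,
        1.10929512, -0.08312524]), 'joint_vel': array([ 0.00030213, -0.00184362,  0.00118918,  0.00060326,  0.00025301,
       -0.00034711,  0.00122554]), 'joint_torque': array([ 7.06055494e-05, -5.96455586e+01,  1.60799190e+00, -2.81196374e+01,
        1.24864373e-02,  9.17502330e-03,  1.48309891e-05]), 'eef_pos': array([0.21522984, 0.63914037, 0.23032987]), 'tool_rot': array([-8.04163501e-05,  1.61683960e-01,  9.86842170e-01, -9.06803115e-04]), 'contact_force': array([-0.28043383, -0.55288453, -0.29908176]), 'torque': array([-0.02370613, -0.00926728, -0.0652256 ]), 'grasp_force': 0.0, 'gripper_width': 1.0017373129756462} 0.0187
top [[389.62785375726963, 0.0, 279.300927823201], [0.0, 389.62785375726963, 215.91085986672022], [0.0, 0.0, 1.0]] [[-0.0186, -0.9978, 0.0641, 0.485], [-0.9997, 0.0197, 0.0158, -0.1569], [-0.017, -0.0638, -0.9978, 1.1426], [0.0, 0.0, 0.0, 1.0]]
side [[420.3419813151411, 0.0, 284.4465609165815], [0.0, 420.3419813151411, 209.05571975094847], [0.0, 0.0, 1.0]] [[0.9374, -0.2355, 0.2567, 0.2424], [-0.3483, -0.6396, 0.6853, -0.941], [0.0028, -0.7318, -0.6816, 0.832], [0.0, 0.0, 0.0, 1.0]]
wrist [[325.19226210127806, 0.0, 281.0219169829273], [0.0, 325.19226210127806, 213.27880157604255], [0.0, 0.0, 1.0]] [[0.3183, 0.911, 0.2623, 0.1478], [0.948, -0.3056, -0.0889, 0.6607], [-0.0008, 0.277, -0.9609, 0.3733], [0.0, 0.0, 0.0, 1.0]]
```

View pics/top0.png

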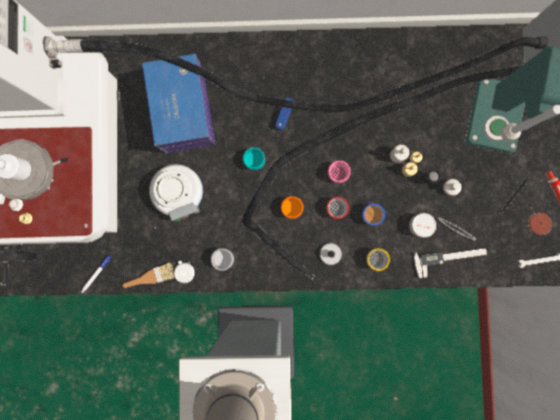

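View pics/side0.png

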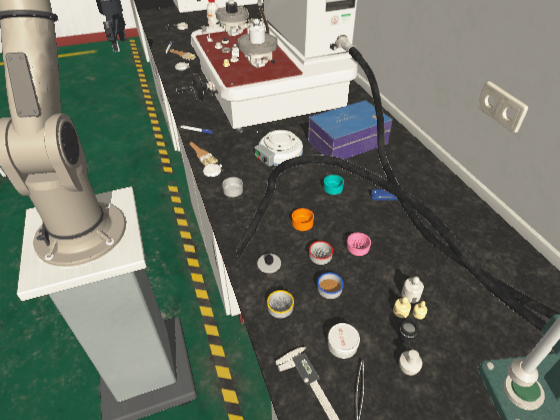

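Top view shows the shaker at (176,190), pan (222,260), lid (331,254), and medium/yellow (378,259). Fine/blue is at (374,214) and coarse/red at (338,208), with the pink, orange and turquoise look-alikes nearby. The side view shows the same pieces: shaker (280,148), pan (233,187), lid (269,263), yellow (280,303), blue (330,286), red (320,252).

```bash
cat > h.py <<'E'
import numpy as np, cv2
from station import bot
def ray(c,u,v,fish=False):
    K=c["K"]; x=(u-K[0,2])/K[0,0]; y=(v-K[1,2])/K[1,1]
    if fish:
        r=np.hypot(x,y); s=np.sin(r)/r if r>1e-9 else 1.; d=np.array([x*s,y*s,np.cos(r)])
    else: d=np.array([x,y,1.])
    return c["pose"][:3,3], c["pose"][:3,:3]@(d/np.linalg.norm(d))
def plane(c,uv,z,fish=False):
    o,d=ray(c,*uv,fish); return o+d*(z-o[2])/d[2]
def tri(rays):
    A=np.zeros((3,3)); b=np.zeros(3)
    for o,d in rays:
        P=np.eye(3)-np.outer(d,d); A+=P; b+=P@o
    p=np.linalg.solve(A,b); return p,[np.linalg.norm((np.eye(3)-np.outer(d,d))@(p-o)) for o,d in rays]
def blob(img,kind,u,v,R):
    """hull ellipse of the mask inside radius R about (u,v)"""
    hsv=cv2.cvtColor(img,cv2.COLOR_RGB2HSV); h,s,val=[hsv[...,i].astype(int) for i in range(3)]
    m={'red':((h<8)|(h>172))&(s>110)&(val>60),'yellow':(h>18)&(h<34)&(s>110)&(val>80),
       'blue':(h>100)&(h<125)&(s>90)&(val>50),'light':(val>105)&(s<70),'bright':(val>190)&(s<40)}[kind].astype(np.uint8)
    k=np.zeros_like(m); cv2.circle(k,(int(u),int(v)),R,1,-1); m&=k
    n,l,st,_=cv2.connectedComponentsWithStats(m,connectivity=8)
    for i in range(1,n):
        if st[i,4]<4: m[l==i]=0
    pts=cv2.findNonZero(m); hull=cv2.convexHull(pts)
    e=cv2.fitEllipse(hull.astype(np.float32)); x,y,w,hh=cv2.boundingRect(pts)
    return e,(x,y,w,hh),int(m.sum())
E
python3 - <<'E'
from h import *
t=bot.read_camera("top"); s=bot.read_camera("side")
for n,k,a,b in [("medium","yellow",(378,259),(280,303)),("fine","blue",(374,214),(330,286)),("coarse","red",(338,208),(320,252)),("pan","light",(222,260),(233,187)),("lid","light",(331,254),(269,263))]:
    e1,b1,n1=blob(t["img"],k,*a,16); e2,b2,n2=blob(s["img"],k,*b,19)
    p,r=tri([ray(t,*e1[0]),ray(s,*e2[0])])
    print(n,p.round(4),np.round(r,4),n1,n2,np.round(e1[0]+e1[1],1),np.round(e2[0]+e2[1],1), b1,b2,"plane30",plane(t,e1[0],.03).round(4)[:2],plane(s,e2[0],.03).round(4)[:2])
a=cv2.resize(t["img"][150:235,120:245],None,fx=4.5,fy=4.5,interpolation=3)
b=cv2.resize(s["img"][120:200,210:310],None,fx=4.5,fy=4.5,interpolation=3)
o=np.zeros((765,563,3),np.uint8); o[:a.shape[0],:a.shape[1]]=a; o[a.shape[0]:a.shape[0]+b.shape[0],:b.shape[1]]=b
o=np.zeros((390,1020,3),np.uint8);o[:383,:563]=a;o[:360,563:1013]=b
o=cv2.resize(o,(800,306)); cv2.imwrite("pics/c1.png",o[:,:,::-1])
E
```

```text
medium [ 0.4284 -0.4173  0.0289] [0.0001 0.0001] 178 153 [378.3 259.2  23.5  23.8] [280.  301.1  23.6  27.4] (367, 248, 24, 24) (267, 290, 27, 24) plane30 [ 0.4284 -0.417 ] [ 0.4283 -0.4181]
fine [ 0.5569 -0.4094  0.0293] [0.0001 0.0001] 106 120 [373.9 214.   22.5  22.9] [330.  282.5  21.3  26.7] (363, 203, 23, 23) (317, 272, 27, 22) plane30 [ 0.5568 -0.4092] [ 0.5566 -0.4098]
coarse [ 0.578  -0.3062  0.0292] [0.0005 0.0005] 149 103 [337.4 207.4  23.   23.3] [320.6 249.3  18.7  24.6] (326, 196, 24, 24) (309, 240, 25, 19) plane30 [ 0.5775 -0.3059] [ 0.5782 -0.307 ]
pan [0.4366 0.0281 0.0155] [0.0006 0.0006] 426 353 [222.1 259.   22.4  23.5] [232.5 186.5  20.7  21.9] (211, 248, 24, 23) (222, 177, 21, 21) plane30 [0.4367 0.0259] [0.4338 0.0106]
lid [ 0.4459 -0.2858  0.0075] [0.0001 0.0001] 360 300 [330.7 253.6  22.   22.4] [268.8 263.   20.   23.7] (320, 243, 23, 22) (257, 253, 24, 21) plane30 [ 0.4466 -0.2833] [ 0.4404 -0.3038]Traceback (most recent call last):
  File "<stdin>", line 10, in <module>
ValueError: could not broadcast input array from shape (382,562,3) into shape (383,563,3)
```

>>> servo_tool --motion '[[[-0.515,-0.323,-0.05,0,0,-3.72,1],[-0.515,-0.323,-0.05,0,0,-3.72,1],[-0.515,-0.323,-0.05,0,0,-3.72,1],[-0.515,-0.323,-0.05,0,0,-3.72,1],[-0.515,-0.323,-0.05,0,0,-3.72,1],[-0.515,-0.323,-0.05,0,0,-3.72,1],[-0.515,-0.323,-0.05,0,0,-3.72,1],[-0.515,-0.323,-0.05,0,0,-3.72,1],[-0.515,-0.323,-0.05,0,0,-3.72,1],[-0.515,-0.323,-0.05,0,0,-3.72,1],[-0.515,-0.323,-0.05,0,0,-3.72,1],[-0.515,-0.323,-0.05,0,0,-3.72,1],[-0.515,-0.323,-0.05,0,0,-3.72,1],[-0.515,-0.323,-0.05,0,0,-3.72,1],[-0.515,-0.323,-0.05,0,0,-3.72,1],[-0.515,-0.323,-0.05,0,0,-3.72,1],[-0.515,-0.323,-0.05,0,0,-3.72,1],[-0.515,-0.323,-0.05,0,0,-3.72,1],[-0.515,-0.323,-0.05,0,0,-3.72,1],[-0.515,-0.323,-0.05,0,0,-3.72,1]]]'

```text
t: 1.92
eef_pos: [0.5994, 0.1711, 0.2811]
tool_rot: [-0.0, -0.001, 1.0, 0.0]
contact_force: [-0.2, -0.0, -0.6]
gripper_width: 1.002
grasp_force: 0.0
```

Run:
```python
from h import *
import pickle
t=bot.read_camera("top"); s=bot.read_camera("side"); w=bot.read_camera("wrist")
pickle.dump(w,open("w1.pkl","wb")); print(w["pose"].round(4))
cv2.imwrite("pics/w1.png",w["img"][:,:,::-1])
```

```text
[[-0.0029  0.9609  0.2769  0.5287]
 [ 1.      0.0024  0.0019  0.1692]
 [ 0.0012  0.2769 -0.9609  0.4242]
 [ 0.      0.      0.      1.    ]]
```

View pics/w1.png

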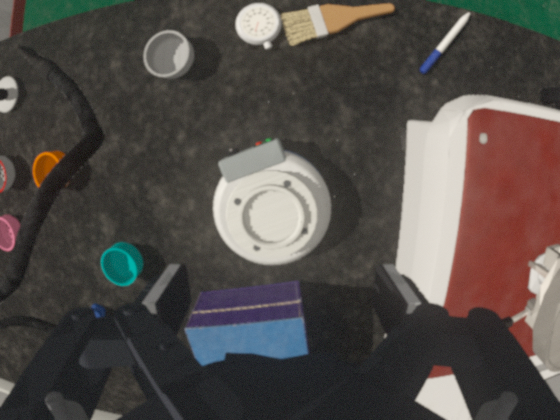

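The wrist view shows the shaker ring at about (273,215), the pan at (168,54), and the hose to the left.

Run:
```python
from h import *
import pickle
w=pickle.load(open("w1.pkl","rb")); t=bot.read_camera("top")
def prep(img,u,v,r,f):
    g=cv2.cvtColor(img[v-r:v+r,u-r:u+r],cv2.COLOR_RGB2GRAY); g=cv2.resize(g,None,fx=f,fy=f,interpolation=cv2.INTER_CUBIC)
    return np.clip((g.astype(float)-110)*1.75,0,255).astype(np.uint8)
a=prep(w["img"],273,212,64,3); b=prep(t["img"],175,190,32,6)
cv2.imwrite("pics/c2.png",np.hstack([a,b]))
```

```text
(no output)
```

View pics/c2.png

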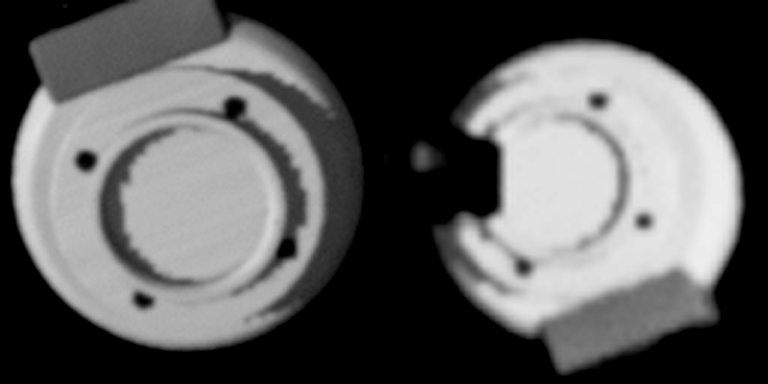

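Left (wrist): four plate bolts at (86,160), (235,107), (287,248), (143,300), the recess between them. Right (top): bolts at (598,101), (644,221), (524,267).

Run:
```python
from h import *
import pickle
w=pickle.load(open("w1.pkl","rb")); t=bot.read_camera("top")
def dark(img,u,v,r=3):
    g=cv2.cvtColor(img,cv2.COLOR_RGB2GRAY).astype(float); u0,v0=int(round(u)),int(round(v))
    p=g[v0-r:v0+r+1,u0-r:u0+r+1]; wt=np.clip(np.percentile(p,60)-25-p,0,None)
    y,x=np.mgrid[v0-r:v0+r+1,u0-r:u0+r+1]; return (x*wt).sum()/wt.sum(),(y*wt).sum()/wt.sum()
W=[dark(w["img"],209+a/3,148+b/3,4) for a,b in [(86,160),(235,107),(287,248),(143,300)]]
T=[dark(t["img"],143+(a-384)/6,158+b/6) for a,b in [(598,101),(644,221),(524,267)]]
print(np.round(W,1).tolist(),np.round(T,1).tolist())
# match: world positions at z=.055
for z in(.05,.06,.068):
    X=np.array([plane(w,p,z,True)[:2] for p in W]); Y=np.array([plane(t,p,z)[:2] for p in T])
    print(z,X.round(4).tolist(),X.mean(0).round(4),Y.round(4).tolist(), ((Y[0]+Y[2])/2).round(4))
# recess-edge ellipse, wrist crop coords (left/right/top/bottom of ring)
print(plane(w,(209+190/3,148+203/3),.068,True).round(4))
print("pan wrist", blob(w["img"],'light',168,54,30)[0])
X=[(p,min(T,key=lambda q:np.linalg.norm(plane(w,p,.055,True)-plane(t,q,.055)))) for p in W]
for p,q in X: print(*[np.round(a,4) for a in tri([ray(w,*p,True),ray(t,*q)])])
```

```text
[[237.3, 201.1], [286.6, 183.8], [304.0, 230.3], [256.2, 247.7]] [[178.0, 174.7], [185.8, 194.4], [165.7, 201.9]]
0.05 [[0.6215, 0.1177], [0.6006, 0.1764], [0.658, 0.198], [0.6811, 0.1393]] [0.6403 0.1579] [[0.6783, 0.146], [0.6214, 0.1239], [0.6012, 0.1812]] [0.6398 0.1636]
0.06 [[0.619, 0.1191], [0.5986, 0.1762], [0.6546, 0.1973], [0.677, 0.1401]] [0.6373 0.1582] [[0.6766, 0.1433], [0.6201, 0.1213], [0.6002, 0.1781]] [0.6384 0.1607]
0.068 [[0.617, 0.1202], [0.5971, 0.176], [0.6518, 0.1966], [0.6738, 0.1407]] [0.6349 0.1584] [[0.6751, 0.141], [0.6191, 0.1193], [0.5993, 0.1756]] [0.6372 0.1583]
[0.6341 0.16   0.068 ]
pan wrist ((166.17579650878906, 53.33992385864258), (44.702083587646484, 50.25094985961914), 43.653018951416016)
[0.6188 0.1199 0.0643] [0.0008 0.0008]
[0.5987 0.1764 0.0645] [0.001 0.001]
[ 0.7209  0.2081 -0.1524] [0.0086 0.0086]
[0.6748 0.1409 0.067 ] [0.0006 0.0006]
```

>>> servo_tool --motion '[[[0.162,-0.144,0.12,0,0,0,1],[0.162,-0.144,0.12,0,0,0,1],[0.162,-0.144,0.12,0,0,0,1],[0.162,-0.144,0.12,0,0,0,1],[0.162,-0.144,0.12,0,0,0,1],[0.162,-0.144,0.12,0,0,0,1],[0.162,-0.144,0.12,0,0,0,1],[0.162,-0.144,0.12,0,0,0,1],[0.162,-0.144,0.12,0,0,0,1],[0.162,-0.144,0.12,0,0,0,1]]]'

```text
t: 3.0
eef_pos: [0.4402, 0.0263, 0.1622]
tool_rot: [0.001, -0.0, 1.0, 0.0]
contact_force: [0.9, 0.8, 0.4]
gripper_width: 1.002
grasp_force: 0.0
```

Run:
```python
from h import *
import pickle
w=bot.read_camera("wrist"); pickle.dump(w,open("w2.pkl","wb"))
print(bot.get_obs()["eef_pos"],w["pose"].round(3).tolist())
cv2.imwrite("pics/w2.png",w["img"][:,:,::-1])
```

```text
[0.4401239  0.02634519 0.16215386] [[-0.002, 0.96, 0.28, 0.369], [1.0, 0.001, 0.002, 0.025], [0.001, 0.28, -0.96, 0.305], [0.0, 0.0, 0.0, 1.0]]
```

View pics/w2.png

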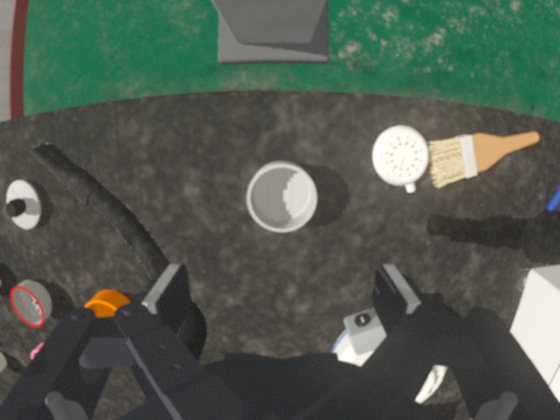

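Pan rim at (282,197), radius about 35 px; hose to its left, brush and stopwatch clear.

Run:
```python
from h import *
import pickle
w=pickle.load(open("w2.pkl","rb")); w1=pickle.load(open("w1.pkl","rb"))
def rim(c,u,v,R,z):
    g=cv2.cvtColor(c["img"],cv2.COLOR_RGB2GRAY); m=np.zeros_like(g); cv2.circle(m,(u,v),R,255,-1)
    m=((g>95)&(m>0)).astype(np.uint8); n,l,st,_=cv2.connectedComponentsWithStats(m); i=1+st[1:,4].argmax()
    h=cv2.convexHull(cv2.findNonZero((l==i).astype(np.uint8))).reshape(-1,2)
    P=np.array([plane(c,p,z,True)[:2] for p in h]).astype(np.float32)
    (x,y),r=cv2.minEnclosingCircle(P); A=np.c_[2*P,np.ones(len(P))]; s=np.linalg.lstsq(A,(P**2).sum(1),rcond=None)[0]
    e=cv2.fitEllipse(h.astype(np.float32)); return e[0],(x,y,r),s[:2]
a=rim(w,282,197,42,.03); b=rim(w1,168,54,30,.03); print(a,b)
print(tri([ray(w,*a[0],True),ray(w1,*b[0],True)]))
print(plane(w,(282,197),.03,True))
```

```text
((278.4462585449219, 197.27713012695312), (0.4350355267524719, 0.02267506532371044, 0.034871067851781845), array([0.43520348, 0.02322562])) ((166.80889892578125, 53.724002838134766), (0.43676862120628357, 0.026882028207182884, 0.033630695194005966), array([0.43609924, 0.02697603]))
(array([0.435456  , 0.02404847, 0.02211783]), [np.float64(0.001066483905987933), np.float64(0.0010664839059879258)])
[0.43399229 0.02633812 0.03      ]
```

>>> servo_tool --motion '[[[0.002,-0.001,0.04,0,0,0,1],[0.002,-0.001,0.08,0,0,0,1],[0.002,-0.001,0.11,0,0,0,1],[0.002,-0.001,0.13,0,0,0,1],[0.002,-0.001,0.149,0,0,0,1],[0.002,-0.001,0.149,0,0,0,1],[0.002,-0.001,0.149,0,0,0,1],[0.002,-0.001,0.149,0,0,0,1]]]'

```text
t: 3.72
eef_pos: [0.4376, 0.0248, 0.0132]
tool_rot: [0.001, -0.0, 1.0, 0.0]
contact_force: [0.6, -0.5, 0.0]
gripper_width: 1.0
grasp_force: 0.0
```

Run:
```python
from h import *
w=bot.read_camera("wrist"); print(bot.get_obs()["eef_pos"])
s=bot.read_camera("side")["img"][130:230,170:290]
cv2.imwrite("pics/w3.png",np.hstack([w["img"][140:,120:440],cv2.resize(s,(336,280),interpolation=3)])[:,:,::-1])
```

```text
[0.43778106 0.02473448 0.01346103]
```

View pics/w3.png

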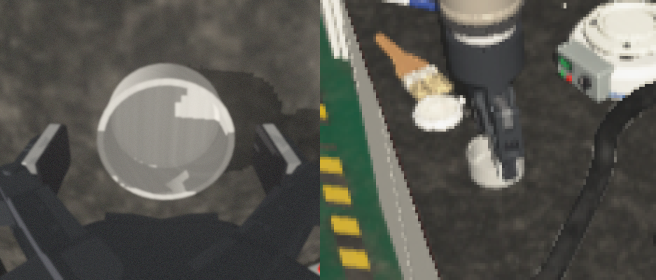

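Pan rim is centred between the open pads, at crop (165,145). Grip.

>>> servo_tool --motion '[[[0,0.001,0,0,0,0,0],[0,0.001,0,0,0,0,0],[0,0.001,0,0,0,0,0],[0,0.001,0,0,0,0,0],[0,0.001,0,0,0,0,0],[0,0.001,0,0,0,0,0],[0,0.001,0,0,0,0,0],[0,0.001,0,0,0,0,0]]]' --grip_force 40

```text
t: 4.48
eef_pos: [0.437, 0.0257, 0.0135]
tool_rot: [0.001, 0.0, 1.0, 0.0]
contact_force: [-2.2, -0.2, 13.4]
gripper_width: 0.682
grasp_force: 40.2
```

>>> servo_tool --motion '[[[0,0,-0.03,0,0,0,0],[0,0,-0.07,0,0,0,0],[-0.03,0.02,-0.1,0,0,0,0],[-0.06,0.04,-0.12,0,0,0,0],[-0.09,0.06,-0.13,0,0,0,0],[-0.12,0.08,-0.13,0,0,0,0],[-0.15,0.1,-0.13,0,0,0,0],[-0.18,0.12,-0.12,0,0,0,0],[-0.2,0.133,-0.11,0,0,0,0],[-0.2,0.133,-0.1,0,0,0,0],[-0.2,0.133,-0.09,0,0,0,0],[-0.2,0.133,-0.085,0,0,0,0],[-0.2,0.133,-0.085,0,0,0,0],[-0.2,0.133,-0.085,0,0,0,0]]]'

```text
t: 5.65
eef_pos: [0.6355, 0.1571, 0.0973]
tool_rot: [-0.001, 0.001, 1.0, -0.0]
contact_force: [-1.0, -0.2, -1.0]
gripper_width: 0.682
grasp_force: 44.9
```

Run:
```python
from h import *
w=bot.read_camera("wrist"); o=bot.get_obs(); print(o["eef_pos"],o["gripper_width"],o["contact_force"])
s=bot.read_camera("side")["img"][90:180,220:340]
cv2.imwrite("pics/w4.png",np.hstack([w["img"][100:,120:440],cv2.resize(s,(427,320),interpolation=3)])[:,:,::-1])
```

```text
[0.63604647 0.15736808 0.09787751] 0.6772693791236758 [-0.46664646  0.95676064 -1.30437002]
```

View pics/w4.png

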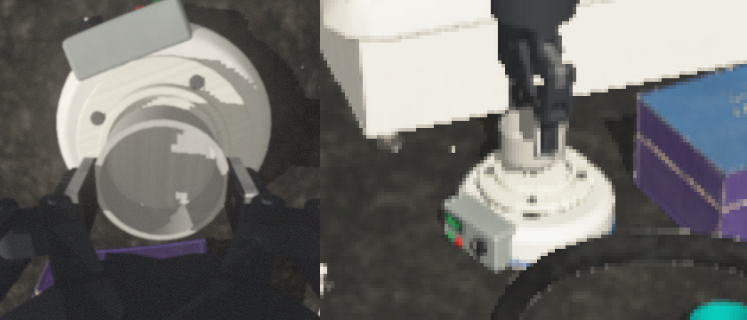

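Pan is held upright above the seat, with the rim at crop (162,180). Lower it.

>>> servo_tool --motion '[[[-0.002,0.001,0.006,0,0,0,0],[-0.002,0.001,0.012,0,0,0,0],[-0.002,0.001,0.016,0,0,0,0],[-0.002,0.001,0.02,0,0,0,0],[-0.002,0.001,0.023,0,0,0,0],[-0.002,0.001,0.025,0,0,0,0],[-0.002,0.001,0.026,0,0,0,0],[-0.002,0.001,0.026,0,0,0,0],[-0.002,0.001,0.026,0,0,0,0]]]'

```text
t: 6.5
eef_pos: [0.638, 0.1592, 0.0736]
tool_rot: [-0.0, 0.0, 1.0, 0.0]
contact_force: [-9.0, -1.6, 19.6]
gripper_width: 0.683
grasp_force: 46.9
```

>>> servo_tool --motion '[[[0.002,0,0,0,0,0,0],[0.002,0,-0.001,0,0,0,0.3],[0.002,0,-0.001,0,0,0,1],[0.002,0,-0.001,0,0,0,1],[0.002,0,-0.001,0,0,0,1],[0.002,0,-0.001,0,0,0,1],[0.002,0,-0.04,0,0,0,1],[0.002,0,-0.08,0,0,0,1],[0.002,0,-0.12,0,0,0,1],[0.002,0,-0.16,0,0,0,1],[0.002,0,-0.16,0,0,0,1]]]'

```text
t: 7.42
eef_pos: [0.6408, 0.1601, 0.2404]
tool_rot: [0.007, 0.0, 1.0, 0.002]
contact_force: [1.4, 0.9, 1.1]
gripper_width: 1.001
grasp_force: 0.0
```

```bash
cat >> h.py <<'E'
def top_ring(c,pts_uv,z,fish):
    P=np.array([plane(c,p,z,fish)[:2] for p in pts_uv]); s=np.linalg.lstsq(np.c_[2*P,np.ones(len(P))],(P**2).sum(1),rcond=None)[0]
    return s[:2],np.sqrt(s[2]+s[:2]@s[:2])
E
python3 - <<'E'
from h import *
import pickle
w=bot.read_camera("wrist"); o=bot.get_obs(); print(o["eef_pos"]); pickle.dump(w,open("w5.pkl","wb"))
s=bot.read_camera("side")["img"][90:180,220:340]
cv2.imwrite("pics/w5.png",np.hstack([cv2.resize(w["img"][130:290,210:350],(370,420),interpolation=3),cv2.resize(s,(430,420),interpolation=3)])[:,:,::-1])
E
```

```text
[0.63924402 0.15978548 0.2364355 ]
```

View pics/w5.png

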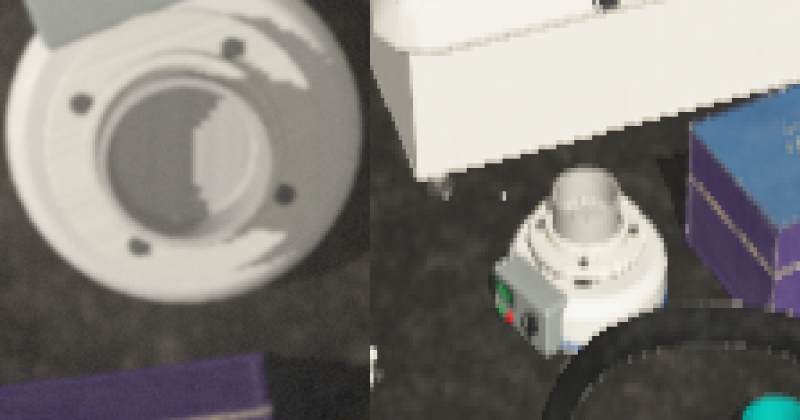

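Pan stands upright in the seat: rim spans crop x 103–272, y 73–241, and bolts are at (82,103), (234,47), (285,193), (139,246).

Run:
```python
from h import *
import pickle
w=pickle.load(open("w5.pkl","rb")); f=lambda a,b:(210+a/2.643,130+b/2.625)
print("rim",top_ring(w,[f(*p) for p in [(103,158),(272,156),(187,73),(187,241)]],.09,True))
print("bolts",np.mean([plane(w,f(*p),.0645,True) for p in [(82,103),(234,47),(285,193),(139,246)]],0))
o=bot.get_obs(); print(o["eef_pos"],w["pose"][:3,3])
```

```text
rim (array([0.63441671, 0.15981332]), np.float64(0.029941744879701818))
bolts [0.63617769 0.15898158 0.0645    ]
[0.63741287 0.15951492 0.23326043] [0.56785238 0.15829582 0.38230813]
```

>>> servo_tool --motion '[[[0.006,-0.04,-0.01,0,0,0,1],[0.012,-0.08,-0.01,0,0,0,1],[0.018,-0.12,-0.01,0,0,0,1],[0.024,-0.16,-0.01,0,0,0,1],[0.03,-0.2,-0.01,0,0,0,1],[0.036,-0.24,-0.01,0,0,0,1],[0.042,-0.28,-0.01,0,0,0,1],[0.048,-0.32,-0.01,0,0,0,1],[0.054,-0.36,-0.01,0,0,0,1],[0.06,-0.4,0,0,0,0,1],[0.066,-0.44,0.01,0,0,0,1],[0.072,-0.48,0.03,0,0,0,1],[0.076,-0.52,0.05,0,0,0,1],[0.08,-0.55,0.06,0,0,0,1],[0.08,-0.568,0.06,0,0,0,1],[0.08,-0.568,0.06,0,0,0,1],[0.08,-0.568,0.06,0,0,0,1],[0.08,-0.568,0.06,0,0,0,1],[0.08,-0.568,0.06,0,0,0,1]]]'

```text
t: 9.1
eef_pos: [0.557, -0.4065, 0.1706]
tool_rot: [-0.0, -0.001, 1.0, 0.001]
contact_force: [0.1, -0.3, 0.4]
gripper_width: 1.001
grasp_force: 0.0
```

Run:
```python
from h import *
import pickle
w=bot.read_camera("wrist"); o=bot.get_obs(); print(o["eef_pos"],o["q"].round(2)); pickle.dump(w,open("w6.pkl","wb"))
hsv=cv2.cvtColor(w["img"],cv2.COLOR_RGB2HSV); h,s,v=[hsv[...,i].astype(int) for i in range(3)]
def ring(m,z=.03):
    m=m.astype(np.uint8); m=cv2.morphologyEx(m,cv2.MORPH_CLOSE,np.ones((5,5)))
    n,l,st,ce=cv2.connectedComponentsWithStats(m)
    for i in np.argsort(-st[1:,4])[:2]+1:
        if st[i,4]<60: continue
        hull=cv2.convexHull(cv2.findNonZero((l==i).astype(np.uint8))).reshape(-1,2)
        print(st[i].tolist(),*[np.round(a,4) for a in top_ring(w,hull,z,True)])
print("blue");ring((h>100)&(h<125)&(s>110)&(v>60))
print("yellow");ring((h>18)&(h<34)&(s>130)&(v>90))
print("red");ring(((h<7)|(h>174))&(s>140)&(v>70))
cv2.imwrite("pics/w6.png",w["img"][:,:,::-1])
```

```text
[ 0.55712766 -0.4066248   0.1710085 ] [ 0.31  0.58  0.35  1.59 -0.22  1.02  2.29]
blue
[424, 372, 37, 39, 726] [ 0.8297 -0.1786] 0.0343
[243, 166, 70, 67, 724] [ 0.5549 -0.4103] 0.031
yellow
[233, 21, 73, 69, 958] [ 0.4262 -0.4181] 0.0315
[486, 199, 28, 21, 254] [ 0.568 -0.172] 0.0209
red
[356, 191, 61, 62, 591] [ 0.5765 -0.3071] 0.031
```

View pics/w6.png

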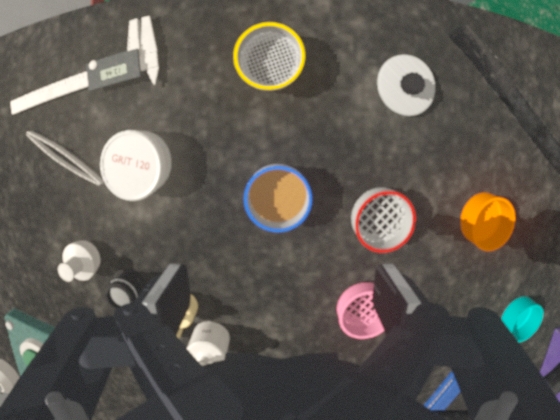

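Fine sieve (blue, solid bronze) rim at (278,198), medium (269,56), coarse (384,221), lid (406,85). All spots match the top/side fix within 2 mm.

>>> servo_tool --motion '[[[0.0,-0.003,0.04,0,0,0,1],[0.0,-0.003,0.08,0,0,0,1],[0.0,-0.003,0.115,0,0,0,1],[0.0,-0.003,0.14,0,0,0,1],[0.0,-0.003,0.155,0,0,0,1],[0.0,-0.003,0.161,0,0,0,1],[0.0,-0.003,0.161,0,0,0,1],[0.0,-0.003,0.161,0,0,0,1],[0.0,-0.003,0.161,0,0,0,0],[0.0,-0.003,0.161,0,0,0,0],[0.0,-0.003,0.161,0,0,0,0],[0.0,-0.003,0.161,0,0,0,0],[0.0,-0.003,0.161,0,0,0,0],[0.0,-0.003,0.161,0,0,0,0],[0.0,-0.003,0.161,0,0,0,0],[0.0,-0.003,0.161,0,0,0,0]]]' --grip_force 40

```text
t: 10.48
eef_pos: [0.5574, -0.4122, 0.0127]
tool_rot: [0.001, 0.0, 1.0, -0.0]
contact_force: [-1.7, 1.8, 8.5]
gripper_width: 0.684
grasp_force: 41.8
```

>>> servo_tool --motion '[[[0,0,-0.04,0,0,0,0],[0,0,-0.08,0,0,0,0],[0,0.01,-0.12,0,0,0,0],[-0.002,0.03,-0.155,0,0,0,0],[-0.005,0.055,-0.185,0,0,0,0],[-0.01,0.085,-0.21,0,0,0,0],[-0.016,0.12,-0.22,0,0,0,0],[-0.022,0.16,-0.22,0,0,0,0],[-0.028,0.2,-0.22,0,0,0,0],[-0.034,0.24,-0.22,0,0,0,0],[-0.04,0.28,-0.22,0,0,0,0],[-0.046,0.32,-0.22,0,0,0,0],[-0.052,0.36,-0.22,0,0,0,0],[-0.058,0.4,-0.22,0,0,0,0],[-0.064,0.44,-0.22,0,0,0,0],[-0.07,0.48,-0.21,0,0,0,0],[-0.076,0.515,-0.19,0,0,0,0],[-0.08,0.545,-0.165,0,0,0,0],[-0.08,0.565,-0.14,0,0,0,0],[-0.08,0.5717,-0.12,0,0,0,0]]]'

```text
t: 12.15
eef_pos: [0.6355, 0.1658, 0.1291]
tool_rot: [-0.0, -0.003, 1.0, 0.001]
contact_force: [0.1, -0.1, -1.5]
gripper_width: 0.682
grasp_force: 44.0
```

>>> servo_tool --motion '[[[0,0,0.003,0,0,0,0],[0,0,0.006,0,0,0,0],[0,0,0.006,0,0,0,0],[0,0,0.006,0,0,0,0],[0,0,0.006,0,0,0,0]]]'

```text
t: 12.57
eef_pos: [0.6377, 0.1586, 0.1262]
tool_rot: [0.001, 0.001, 1.0, 0.0]
contact_force: [0.1, 0.1, -0.7]
gripper_width: 0.684
grasp_force: 44.0
```

Run:
```python
from h import *
import pickle
w=bot.read_camera("wrist"); o=bot.get_obs(); print(o["eef_pos"],o["contact_force"]); pickle.dump(w,open("w7.pkl","wb"))
s=bot.read_camera("side")["img"][80:170,220:340]
cv2.imwrite("pics/w7.png",np.hstack([cv2.resize(w["img"][130:340,190:370],(360,420),interpolation=3),cv2.resize(s,(430,420),interpolation=3)])[:,:,::-1])
hsv=cv2.cvtColor(w["img"],cv2.COLOR_RGB2HSV); h,s,v=[hsv[...,i].astype(int) for i in range(3)]
m=((h>100)&(h<125)&(s>110)&(v>60)).astype(np.uint8); m[:200]=0;m[340:]=0;m[:,:200]=0;m[:,360:]=0
hull=cv2.convexHull(cv2.findNonZero(m)).reshape(-1,2); print(top_ring(w,hull,o["eef_pos"][2]+.0175,True))
```

```text
[0.63749425 0.15891117 0.12599977] [-0.22801361  0.33263491 -1.35630317]
(array([0.63501989, 0.15755552]), np.float64(0.030622086733197103))
```

View pics/w7.png

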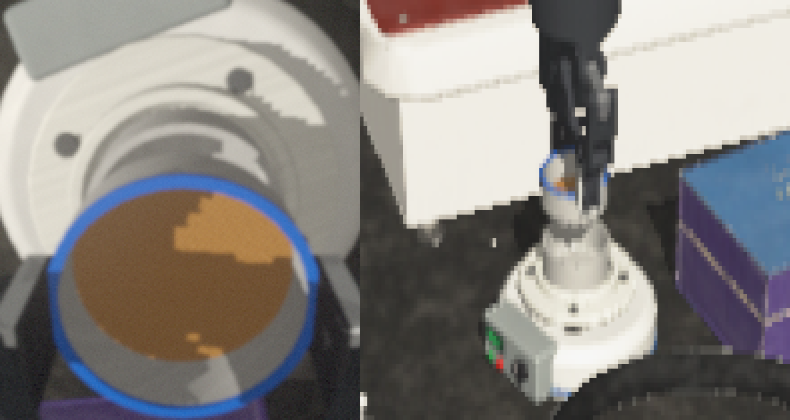

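Fine sieve is held level above the pan, ring centre at crop (184,295), lined up within 2 mm.

>>> servo_tool --motion '[[[0,0.001,0.008,0,0,0,0],[0,0.001,0.014,0,0,0,0],[0,0.001,0.018,0,0,0,0],[0,0.001,0.022,0,0,0,0],[0,0.001,0.026,0,0,0,0],[0,0.001,0.029,0,0,0,0],[0,0.001,0.031,0,0,0,0],[0,0.001,0.033,0,0,0,0],[0,0.001,0.033,0,0,0,0],[0,0.001,0.033,0,0,0,0]]]'

```text
t: 13.5
eef_pos: [0.6368, 0.1608, 0.0946]
tool_rot: [0.0, 0.0, 1.0, 0.0]
contact_force: [-8.7, -2.1, 23.8]
gripper_width: 0.684
grasp_force: 46.2
```

>>> servo_tool --motion '[[[0,0,-0.001,0,0,0,1],[0,0,-0.001,0,0,0,1],[0,0,-0.001,0,0,0,1],[0,0,-0.001,0,0,0,1],[0,0,-0.03,0,0,0,1],[0,0,-0.07,0,0,0,1],[0,0,-0.11,0,0,0,1],[0.01,-0.03,-0.135,0,0,0,1],[0.023,-0.065,-0.15,0,0,0,1],[0.036,-0.1,-0.15,0,0,0,1],[0.05,-0.138,-0.15,0,0,0,1],[0.063,-0.175,-0.15,0,0,0,1],[0.077,-0.213,-0.15,0,0,0,1],[0.09,-0.25,-0.15,0,0,0,1],[0.104,-0.288,-0.15,0,0,0,1],[0.118,-0.325,-0.15,0,0,0,1],[0.13,-0.363,-0.14,0,0,0,1],[0.144,-0.4,-0.12,0,0,0,1],[0.157,-0.435,-0.1,0,0,0,1],[0.17,-0.47,-0.08,0,0,0,1]]]'

```text
t: 15.17
eef_pos: [0.4668, -0.3072, 0.1725]
tool_rot: [0.0, 0.0, 1.0, -0.0]
contact_force: [1.3, -1.3, 0.2]
gripper_width: 1.002
grasp_force: 0.0
```

Run:
```python
from h import *
o=bot.get_obs(); print(o["eef_pos"])
s=bot.read_camera("side"); t=bot.read_camera("top")
cv2.imwrite("pics/w8.png",np.hstack([cv2.resize(s["img"][90:180,220:340],(430,380),interpolation=3),cv2.resize(t["img"][160:230,140:210],(370,380),interpolation=3)])[:,:,::-1])
p,r=tri([ray(s,*blob(s["img"],'blue',278,125,20)[0][0]),ray(t,*blob(t["img"],'blue',174,189,18)[0][0])]); print(p,r)
```

```text
[ 0.46682111 -0.30723984  0.17250564]Traceback (most recent call last):
  File "<stdin>", line 5, in <module>
  File "h.py", line 25, in blob
    pts=cv2.findNonZero(m); hull=cv2.convexHull(pts)
                                 ~~~~~~~~~~~~~~^^^^^
cv2.error: OpenCV(4.12.0) /io/opencv/modules/imgproc/src/convhull.cpp:143: error: (-215:Assertion failed) total >= 0 && (depth == CV_32F || depth == CV_32S) in function 'convexHull'
```

View pics/w8.png

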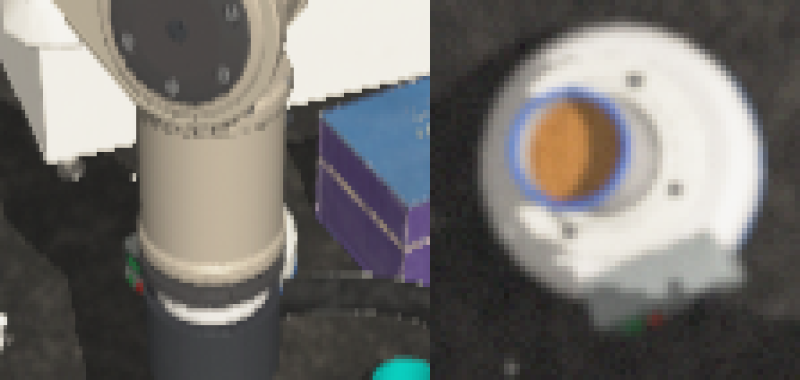

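Side view is blocked by the arm; the top view shows the blue ring evenly placed on the seat at crop (572,148). Now the medium sieve.

>>> servo_tool --motion '[[[0.013,-0.035,0.01,0,0,0,1],[0.026,-0.07,0.02,0,0,0,1],[0.039,-0.1,0.03,0,0,0,1],[0.039,-0.108,0.05,0,0,0,1],[0.039,-0.108,0.08,0,0,0,1],[0.039,-0.108,0.1,0,0,0,1],[0.039,-0.108,0.1,0,0,0,1],[0.039,-0.108,0.1,0,0,0,1]]]'

```text
t: 15.93
eef_pos: [0.4282, -0.4129, 0.0724]
tool_rot: [-0.001, -0.0, 1.0, 0.001]
contact_force: [0.9, -1.0, 0.2]
gripper_width: 1.002
grasp_force: 0.0
```

```bash
cat >> h.py <<'E'
COL={'blue':lambda h,s,v:(h>100)&(h<125)&(s>110)&(v>60),'yellow':lambda h,s,v:(h>18)&(h<34)&(s>130)&(v>90),'red':lambda h,s,v:((h<7)|(h>174))&(s>140)&(v>70)}
def ringw(c,col,z,box,fish=True):
    """circle centre/radius of coloured rim in plane z; box=(u0,u1,v0,v1)"""
    hsv=cv2.cvtColor(c["img"],cv2.COLOR_RGB2HSV); m=COL[col](*[hsv[...,i].astype(int) for i in range(3)]).astype(np.uint8)
    k=np.zeros_like(m); k[box[2]:box[3],box[0]:box[1]]=1; hull=cv2.convexHull(cv2.findNonZero(m*k)).reshape(-1,2)
    a,r=top_ring(c,hull,z,fish); return a.round(4),round(float(r),4)
E
python3 - <<'E'
from h import *
w=bot.read_camera("wrist"); o=bot.get_obs(); print(o["eef_pos"],o["q"].round(2))
print(ringw(w,'yellow',.03,(190,370,120,330)))
t=bot.read_camera("top"); print("fine on stack",ringw(t,'blue',.112,(150,192,168,205),False),blob(t["img"],'blue',171,187,16)[1])
E
```

```text
[ 0.42899459 -0.41361063  0.07371326] [ 0.38  0.57  0.37  1.89 -0.29  0.74  2.49]
(array([ 0.4268, -0.4182]), 0.031)Traceback (most recent call last):
  File "<stdin>", line 4, in <module>
  File "h.py", line 35, in ringw
    k=np.zeros_like(m); k[box[2]:box[3],box[0]:box[1]]=1; hull=cv2.convexHull(cv2.findNonZero(m*k)).reshape(-1,2)
                                                               ~~~~~~~~~~~~~~^^^^^^^^^^^^^^^^^^^^^^
cv2.error: OpenCV(4.12.0) /io/opencv/modules/imgproc/src/convhull.cpp:143: error: (-215:Assertion failed) total >= 0 && (depth == CV_32F || depth == CV_32S) in function 'convexHull'
```

>>> servo_tool --motion '[[[0.0,-0.002,0.03,0,0,0,1],[0.0,-0.002,0.05,0,0,0,1],[0.0,-0.002,0.061,0,0,0,1],[0.0,-0.002,0.061,0,0,0,1],[0.0,-0.002,0.061,0,0,0,1],[0.0,-0.002,0.061,0,0,0,0],[0.0,-0.002,0.061,0,0,0,0],[0.0,-0.002,0.061,0,0,0,0],[0.0,-0.002,0.061,0,0,0,0],[0.0,-0.002,0.061,0,0,0,0],[0.0,-0.002,0.061,0,0,0,0],[0.0,-0.002,0.061,0,0,0,0],[0.0,-0.002,0.061,0,0,0,0]]]'

```text
t: 17.12
eef_pos: [0.4294, -0.4165, 0.014]
tool_rot: [0.001, 0.0, 1.0, -0.001]
contact_force: [-0.4, 0.2, 7.9]
gripper_width: 0.684
grasp_force: 42.2
```

>>> servo_tool --motion '[[[0,0,-0.04,0,0,0,0],[0,0,-0.08,0,0,0,0],[-0.005,0.01,-0.12,0,0,0,0],[-0.011,0.03,-0.155,0,0,0,0],[-0.02,0.055,-0.185,0,0,0,0],[-0.03,0.085,-0.21,0,0,0,0],[-0.042,0.118,-0.22,0,0,0,0],[-0.056,0.155,-0.22,0,0,0,0],[-0.07,0.192,-0.22,0,0,0,0],[-0.084,0.23,-0.22,0,0,0,0],[-0.098,0.267,-0.22,0,0,0,0],[-0.112,0.305,-0.22,0,0,0,0],[-0.126,0.342,-0.22,0,0,0,0],[-0.14,0.38,-0.22,0,0,0,0],[-0.154,0.417,-0.22,0,0,0,0],[-0.168,0.455,-0.22,0,0,0,0],[-0.182,0.492,-0.22,0,0,0,0],[-0.196,0.53,-0.21,0,0,0,0],[-0.205,0.56,-0.19,0,0,0,0],[-0.2085,0.58,-0.17,0,0,0,0]]]'

```text
t: 18.78
eef_pos: [0.6384, 0.1695, 0.1829]
tool_rot: [0.002, -0.002, 1.0, 0.001]
contact_force: [-0.1, 1.7, -1.0]
gripper_width: 0.682
grasp_force: 44.7
```

>>> servo_tool --motion '[[[0,0,0.015,0,0,0,0],[0,0,0.03,0,0,0,0],[0,0,0.035,0,0,0,0],[0,0,0.035,0,0,0,0],[0,0,0.035,0,0,0,0],[0,0,0.035,0,0,0,0]]]'

```text
t: 19.28
eef_pos: [0.638, 0.164, 0.1487]
tool_rot: [0.001, 0.001, 1.0, 0.0]
contact_force: [0.6, 0.5, -1.0]
gripper_width: 0.677
grasp_force: 44.7
```

Run:
```python
from h import *
w=bot.read_camera("wrist"); o=bot.get_obs(); print(o["eef_pos"],o["contact_force"])
print("medium in hand",ringw(w,'yellow',o["eef_pos"][2]+.0165,(190,370,200,345)))
hsv=cv2.cvtColor(w["img"],cv2.COLOR_RGB2HSV); m=COL['blue'](*[hsv[...,i].astype(int) for i in range(3)]); m[:150]=0;m[300:]=0;m[:,:190]=0;m[:,370:]=0
P=cv2.findNonZero(m.astype(np.uint8)).reshape(-1,2)
up=[(u,P[P[:,0]==u][:,1].min()) for u in np.unique(P[:,0])]   # outer arc of the fine rim
print(len(up),up[::10],top_ring(w,up,.112,True))
```

```text
[0.63797949 0.16402524 0.14877077] [ 0.12166236 -0.49749745 -0.69259033]
medium in hand (array([0.6348, 0.1631]), 0.0306)
96 [(np.int32(226), np.int32(230)), (np.int32(236), np.int32(207)), (np.int32(246), np.int32(197)), (np.int32(256), np.int32(192)), (np.int32(266), np.int32(189)), (np.int32(276), np.int32(188)), (np.int32(286), np.int32(189)), (np.int32(296), np.int32(192)), (np.int32(306), np.int32(197)), (np.int32(316), np.int32(207))] (array([0.63329027, 0.15993349]), np.float64(0.0294886668115022))
```

>>> servo_tool --motion '[[[0.0005,-0.003,0.006,0,0,0,0],[0.0005,-0.003,0.012,0,0,0,0],[0.0005,-0.003,0.018,0,0,0,0],[0.0005,-0.003,0.022,0,0,0,0],[0.0005,-0.003,0.026,0,0,0,0],[0.0005,-0.003,0.029,0,0,0,0],[0.0005,-0.003,0.031,0,0,0,0],[0.0005,-0.003,0.033,0,0,0,0],[0.0005,-0.003,0.033,0,0,0,0],[0.0005,-0.003,0.033,0,0,0,0]]]'

```text
t: 20.17
eef_pos: [0.6371, 0.1613, 0.118]
tool_rot: [0.001, 0.0, 1.0, 0.001]
contact_force: [-9.9, -3.0, 24.6]
gripper_width: 0.68
grasp_force: 47.3
```

>>> servo_tool --motion '[[[0,0,-0.001,0,0,0,1],[0,0,-0.001,0,0,0,1],[0,0,-0.001,0,0,0,1],[0,0,-0.001,0,0,0,1],[0,0,-0.03,0,0,0,1],[0,0,-0.07,0,0,0,1],[0,-0.005,-0.11,0,0,0,1],[0.005,-0.03,-0.135,0,0,0,1],[0.01,-0.065,-0.145,0,0,0,1],[0.014,-0.105,-0.145,0,0,0,1],[0.019,-0.145,-0.145,0,0,0,1],[0.023,-0.185,-0.145,0,0,0,1],[0.028,-0.225,-0.145,0,0,0,1],[0.033,-0.265,-0.145,0,0,0,1],[0.038,-0.305,-0.145,0,0,0,1],[0.043,-0.345,-0.145,0,0,0,1],[0.048,-0.385,-0.135,0,0,0,1],[0.053,-0.42,-0.115,0,0,0,1],[0.058,-0.45,-0.09,0,0,0,1],[0.058,-0.465,-0.06,0,0,0,1]]]'

```text
t: 21.83
eef_pos: [0.577, -0.3099, 0.1745]
tool_rot: [0.001, 0.003, 1.0, -0.002]
contact_force: [-0.3, -0.1, 0.6]
gripper_width: 1.0
grasp_force: 0.0
```

>>> servo_tool --motion '[[[0,0,0.03,0,0,0,1],[0,0,0.06,0,0,0,1],[0,0,0.09,0,0,0,1],[0,0,0.1,0,0,0,1],[0,0,0.1,0,0,0,1],[0,0,0.1,0,0,0,1],[0,0,0.1,0,0,0,1]]]'

```text
t: 22.42
eef_pos: [0.5798, -0.3045, 0.0761]
tool_rot: [0.001, 0.0, 1.0, -0.001]
contact_force: [0.2, 0.3, 0.7]
gripper_width: 1.001
grasp_force: 0.0
```

Run:
```python
from h import *
w=bot.read_camera("wrist"); o=bot.get_obs(); print(o["eef_pos"],o["q"].round(2))
print(ringw(w,'red',.03,(190,370,120,330)))
```

```text
[ 0.57995599 -0.30446353  0.07638845] [ 0.16  0.63  0.33  1.74 -0.27  0.8   2.18]
(array([ 0.5765, -0.308 ]), 0.0306)
```

>>> servo_tool --motion '[[[0.002,-0.003,0.03,0,0,0,1],[0.002,-0.003,0.05,0,0,0,1],[0.002,-0.003,0.064,0,0,0,1],[0.002,-0.003,0.064,0,0,0,1],[0.002,-0.003,0.064,0,0,0,1],[0.002,-0.003,0.064,0,0,0,0],[0.002,-0.003,0.064,0,0,0,0],[0.002,-0.003,0.064,0,0,0,0],[0.002,-0.003,0.064,0,0,0,0],[0.002,-0.003,0.064,0,0,0,0],[0.002,-0.003,0.064,0,0,0,0],[0.002,-0.003,0.064,0,0,0,0],[0.002,-0.003,0.064,0,0,0,0]]]'

```text
t: 23.55
eef_pos: [0.5777, -0.3072, 0.0123]
tool_rot: [0.001, 0.0, 1.0, -0.0]
contact_force: [-0.7, 0.8, 6.4]
gripper_width: 0.681
grasp_force: 42.5
```

>>> servo_tool --motion '[[[0,0,-0.04,0,0,0,0],[0,0,-0.08,0,0,0,0],[0,0,-0.12,0,0,0,0],[0,0.01,-0.155,0,0,0,0],[-0.002,0.03,-0.185,0,0,0,0],[-0.005,0.055,-0.21,0,0,0,0],[-0.01,0.09,-0.225,0,0,0,0],[-0.015,0.13,-0.225,0,0,0,0],[-0.02,0.17,-0.225,0,0,0,0],[-0.025,0.21,-0.225,0,0,0,0],[-0.03,0.25,-0.225,0,0,0,0],[-0.035,0.29,-0.225,0,0,0,0],[-0.04,0.33,-0.225,0,0,0,0],[-0.045,0.37,-0.225,0,0,0,0],[-0.05,0.405,-0.22,0,0,0,0],[-0.055,0.435,-0.205,0,0,0,0],[-0.0585,0.458,-0.185,0,0,0,0],[-0.0585,0.468,-0.17,0,0,0,0],[-0.0585,0.468,-0.16,0,0,0,0],[-0.0585,0.468,-0.16,0,0,0,0]]]'

```text
t: 25.22
eef_pos: [0.6336, 0.161, 0.1682]
tool_rot: [-0.002, -0.0, 1.0, -0.001]
contact_force: [-0.3, -0.4, -1.2]
gripper_width: 0.678
grasp_force: 44.0
```

>>> servo_tool --motion '[[[0,0,0.001,0,0,0,0],[0,0,0.001,0,0,0,0],[0,0,0.001,0,0,0,0],[0,0,0.001,0,0,0,0]]]'

```text
t: 25.55
eef_pos: [0.6359, 0.1602, 0.1705]
tool_rot: [0.001, 0.001, 1.0, 0.0]
contact_force: [0.4, 0.2, -0.4]
gripper_width: 0.678
grasp_force: 44.0
```

```bash
cat >> h.py <<'E'
def arc(c,col,z,r):
    """outer front arc of the lower rim: centre y from the fit, x from its nearest edge plus r"""
    hsv=cv2.cvtColor(c["img"],cv2.COLOR_RGB2HSV); m=COL[col](*[hsv[...,i].astype(int) for i in range(3)]); m[:150]=0;m[300:]=0;m[:,:190]=0;m[:,370:]=0
    P=cv2.findNonZero(m.astype(np.uint8)).reshape(-1,2); up=[(u,P[P[:,0]==u][:,1].min()) for u in np.unique(P[:,0])]
    a,q=top_ring(c,up,z,True); return a.round(4),round(float(q),4),"x",round(float(a[0]-q+r),4)
E
python3 - <<'E'
from h import *
w=bot.read_camera("wrist"); o=bot.get_obs(); print(o["eef_pos"],o["contact_force"])
print("coarse in hand",ringw(w,'red',o["eef_pos"][2]+.0175,(190,370,200,345)))
print(arc(w,'yellow',.134,.0306))
E
```

```text
[0.63572258 0.16049344 0.17025988] [-0.92645938 -0.61918381 -0.36235525]
coarse in hand (array([0.6348, 0.1592]), 0.0307)
(array([0.6333, 0.1605]), 0.0294, 'x', 0.6345)
```

>>> servo_tool --motion '[[[0,0.001,0.007,0,0,0,0],[0,0.001,0.013,0,0,0,0],[0,0.001,0.019,0,0,0,0],[0,0.001,0.023,0,0,0,0],[0,0.001,0.027,0,0,0,0],[0,0.001,0.03,0,0,0,0],[0,0.001,0.032,0,0,0,0],[0,0.001,0.034,0,0,0,0],[0,0.001,0.034,0,0,0,0],[0,0.001,0.034,0,0,0,0]]]'

```text
t: 26.43
eef_pos: [0.6361, 0.1623, 0.1383]
tool_rot: [0.001, 0.0, 1.0, 0.001]
contact_force: [-7.0, -1.5, 19.0]
gripper_width: 0.68
grasp_force: 45.8
```

>>> servo_tool --motion '[[[0,0,-0.001,0,0,0,1],[0,0,-0.001,0,0,0,1],[0,0,-0.001,0,0,0,1],[0,0,-0.001,0,0,0,1],[0,0,-0.03,0,0,0,1],[0,0,-0.07,0,0,0,1],[0.005,-0.01,-0.1,0,0,0,1],[0.017,-0.04,-0.115,0,0,0,1],[0.032,-0.075,-0.12,0,0,0,1],[0.047,-0.11,-0.12,0,0,0,1],[0.062,-0.145,-0.12,0,0,0,1],[0.077,-0.18,-0.12,0,0,0,1],[0.091,-0.215,-0.12,0,0,0,1],[0.106,-0.25,-0.12,0,0,0,1],[0.121,-0.285,-0.12,0,0,0,1],[0.136,-0.32,-0.12,0,0,0,1],[0.15,-0.355,-0.1,0,0,0,1],[0.165,-0.39,-0.08,0,0,0,1],[0.18,-0.42,-0.06,0,0,0,1],[0.19,-0.448,-0.04,0,0,0,1]]]'

```text
t: 28.1
eef_pos: [0.443, -0.2879, 0.1744]
tool_rot: [-0.0, 0.001, 1.0, -0.0]
contact_force: [2.2, 0.3, 0.5]
gripper_width: 1.002
grasp_force: 0.0
```

>>> servo_tool --motion '[[[0,0,0.03,0,0,0,1],[0,0,0.05,0,0,0,1],[0,0,0.06,0,0,0,0.8],[0,0,0.06,0,0,0,0.6],[0,0,0.06,0,0,0,0.6],[0,0,0.06,0,0,0,0.6]]]'

```text
t: 28.6
eef_pos: [0.4461, -0.2858, 0.1163]
tool_rot: [0.001, -0.0, 1.0, -0.0]
contact_force: [0.1, 0.8, 0.5]
gripper_width: 0.599
grasp_force: 0.0
```

Run:
```python
from h import *
w=bot.read_camera("wrist"); o=bot.get_obs(); print(o["eef_pos"],o["gripper_width"],o["q"].round(2))
g=cv2.cvtColor(w["img"],cv2.COLOR_RGB2GRAY); k=np.zeros_like(g); cv2.circle(k,(281,215),75,1,-1)
m=((g>110)&(k>0)).astype(np.uint8); n,l,st,_=cv2.connectedComponentsWithStats(m); i=1+st[1:,4].argmax()
h=cv2.convexHull(cv2.findNonZero((l==i).astype(np.uint8))).reshape(-1,2); print(st[i],top_ring(w,h,.01,True))
cv2.imwrite("pics/w9.png",w["img"][100:400,100:460,::-1])
```

```text
[ 0.44622648 -0.28583876  0.11654467] 0.600788588625852 [ 0.1   0.41  0.44  2.03 -0.25  0.75  2.26]
[  206   140   151   151 17542] (array([ 0.45288399, -0.2868268 ]), np.float64(0.06252237354754403))
```

View pics/w9.png

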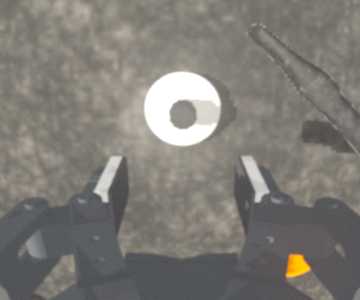

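Lid disc spans crop x 145–222, y 71–147, and the knob is at (183,114); hose end is clear to the right.

Run:
```python
from h import *
w=bot.read_camera("wrist")
g=cv2.cvtColor(w["img"],cv2.COLOR_RGB2GRAY); k=np.zeros_like(g); cv2.circle(k,(283,209),46,1,-1)
m=((g>200)&(k>0)).astype(np.uint8); n,l,st,_=cv2.connectedComponentsWithStats(m); i=1+st[1:,4].argmax()
h=cv2.convexHull(cv2.findNonZero((l==i).astype(np.uint8))).reshape(-1,2); print(st[i],top_ring(w,h,.01,True))
print(plane(w,(283.5,209),.01,True),plane(w,(283,214),.032,True))
```

```text
[ 244  171   77   75 3833] (array([ 0.4438169 , -0.28627473]), np.float64(0.03070667863984795))
[ 0.44373088 -0.28490558  0.01      ] [ 0.4414219 -0.2854381  0.032    ]
```

>>> servo_tool --motion '[[[0.001,0,0.035,0,0,0,0.6],[0.001,0,0.065,0,0,0,0.6],[0.001,0,0.09,0,0,0,0.6],[0.001,0,0.102,0,0,0,0.6],[0.001,0,0.102,0,0,0,0.6],[0.001,0,0.102,0,0,0,0.6],[0.001,0,0.102,0,0,0,0],[0.001,0,0.102,0,0,0,0],[0.001,0,0.102,0,0,0,0],[0.001,0,0.102,0,0,0,0],[0.001,0,0.102,0,0,0,0],[0.001,0,0.102,0,0,0,0],[0.001,0,0.102,0,0,0,0],[0.001,0,0.102,0,0,0,0]]]' --grip_force 40

```text
t: 29.87
eef_pos: [0.4451, -0.2862, 0.0148]
tool_rot: [0.001, 0.0, 1.0, -0.0]
contact_force: [-1.1, 1.9, 8.4]
gripper_width: 0.213
grasp_force: 38.8
```

>>> servo_tool --motion '[[[0,0,-0.04,0,0,0,0],[0,0,-0.08,0,0,0,0],[0,0,-0.12,0,0,0,0],[-0.005,0.01,-0.155,0,0,0,0],[-0.014,0.03,-0.185,0,0,0,0],[-0.025,0.058,-0.21,0,0,0,0],[-0.038,0.09,-0.225,0,0,0,0],[-0.053,0.125,-0.225,0,0,0,0],[-0.068,0.16,-0.225,0,0,0,0],[-0.083,0.195,-0.225,0,0,0,0],[-0.098,0.23,-0.225,0,0,0,0],[-0.113,0.265,-0.225,0,0,0,0],[-0.128,0.3,-0.225,0,0,0,0],[-0.143,0.335,-0.225,0,0,0,0],[-0.158,0.37,-0.225,0,0,0,0],[-0.173,0.405,-0.22,0,0,0,0],[-0.185,0.433,-0.21,0,0,0,0],[-0.191,0.447,-0.2,0,0,0,0],[-0.191,0.447,-0.185,0,0,0,0],[-0.191,0.447,-0.185,0,0,0,0]]]'

```text
t: 31.53
eef_pos: [0.6332, 0.1617, 0.1953]
tool_rot: [-0.002, -0.001, 1.0, -0.001]
contact_force: [-0.9, -1.0, -1.0]
gripper_width: 0.216
grasp_force: 39.3
```

>>> servo_tool --motion '[[[0,0,0.001,0,0,0,0],[0,0,0.001,0,0,0,0],[0,0,0.001,0,0,0,0],[0,0,0.001,0,0,0,0]]]'

```text
t: 31.87
eef_pos: [0.6356, 0.1603, 0.1984]
tool_rot: [0.001, 0.001, 1.0, 0.0]
contact_force: [0.6, 0.3, -0.8]
gripper_width: 0.217
grasp_force: 39.3
```

Run:
```python
from h import *
import pickle
w=bot.read_camera("wrist"); o=bot.get_obs(); print(o["eef_pos"],o["contact_force"],o["gripper_width"]); pickle.dump(w,open("w10.pkl","wb"))
print(arc(w,'red',.156,.0306))
s=bot.read_camera("side")["img"][70:160,220:340]
cv2.imwrite("pics/w10.png",np.hstack([cv2.resize(w["img"][130:340,190:370],(360,420),interpolation=3),cv2.resize(s,(430,420),interpolation=3)])[:,:,::-1])
```

```text
[0.63553204 0.16055358 0.19824551] [ 0.03585158 -0.00698584 -0.76391875] 0.21334640884040146
(array([0.6336, 0.1615]), 0.0289, 'x', 0.6352)
```

View pics/w10.png

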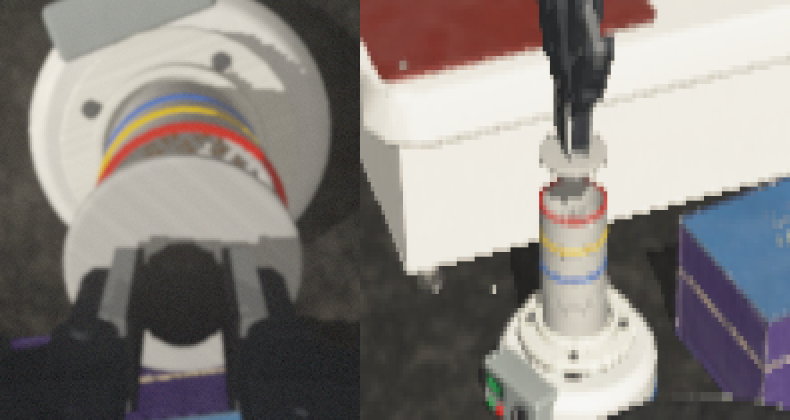

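Side view: blue, yellow, red rims are stacked straight, the lid level above. Wrist view: disc spans crop x 64–300, front edge at y 155, lined up with the coarse rim within 1–2 mm.

>>> servo_tool --motion '[[[0,0.001,0.007,0,0,0,0],[0,0.001,0.014,0,0,0,0],[0,0.001,0.02,0,0,0,0],[0,0.001,0.025,0,0,0,0],[0,0.001,0.029,0,0,0,0],[0,0.001,0.032,0,0,0,0],[0,0.001,0.034,0,0,0,0],[0,0.001,0.0355,0,0,0,0],[0,0.001,0.0355,0,0,0,0],[0,0.001,0.0355,0,0,0,0]]]'

```text
t: 32.8
eef_pos: [0.6366, 0.1625, 0.1649]
tool_rot: [0.002, 0.0, 1.0, 0.001]
contact_force: [-5.2, -1.8, 17.3]
gripper_width: 0.216
grasp_force: 41.1
```

Home (0.1649 = 0.150 + 0.0148). Release and withdraw.

>>> servo_tool --motion '[[[0,0,-0.001,0,0,0,0.6],[0,0,-0.001,0,0,0,0.6],[0,0,-0.001,0,0,0,0.6],[0,0,-0.001,0,0,0,0.6],[0,0,-0.02,0,0,0,0.6],[0,0,-0.05,0,0,0,0.6],[0,0,-0.09,0,0,0,0.6],[0,0,-0.12,0,0,0,0.6],[0,0,-0.12,0,0,0,0.6],[0,0,-0.12,0,0,0,0.6],[0,0,-0.12,0,0,0,0.6],[0,0,-0.12,0,0,0,0.6]]]'

```text
t: 33.8
eef_pos: [0.6342, 0.1622, 0.2798]
tool_rot: [-0.001, -0.0, 1.0, -0.001]
contact_force: [0.8, -0.6, -0.5]
gripper_width: 0.598
grasp_force: 0.0
```

Run:
```python
from h import *
w=bot.read_camera("wrist"); o=bot.get_obs(); print(o["eef_pos"],o["contact_force"])
s=bot.read_camera("side")["img"][70:160,220:340]
cv2.imwrite("pics/w11.png",np.hstack([cv2.resize(w["img"][130:340,190:370],(360,420),interpolation=3),cv2.resize(s,(430,420),interpolation=3)])[:,:,::-1])
```

```text
[0.63420595 0.16215034 0.27974833] [-1.12577106  0.56339322  0.70885458]
```

View pics/w11.png

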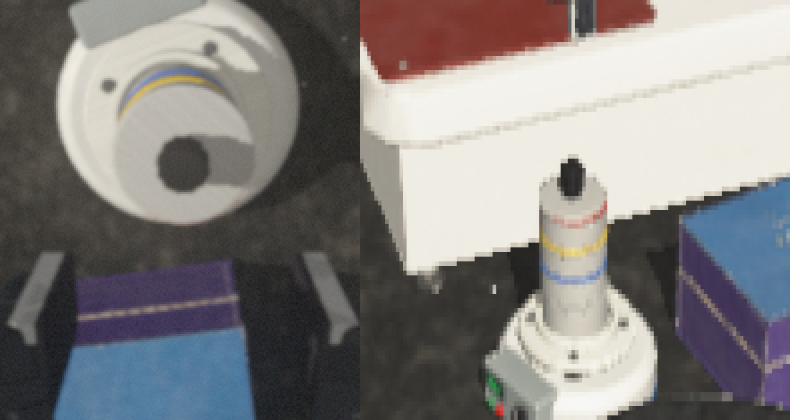

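The stack stands straight with the lid flat on the red rim (side crop (573,200)), and the gripper is clear of it.

```bash
python3 -c "
from station import bot
print(bot.hand_in())"
```

```text
the job is handed in; nothing more can be done
None
```

The sieve stack is built on the shaker in the order asked: pan, fine, medium, coarse, lid. Each piece came to rest at its nested height and the stack stood straight in the last picture; the job was handed in after about 34 s of robot time.

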